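# Stack the eyepiece tote, do not nest it

### The job

Two of the small grey plastic containers on the cart are identical stack-nest totes with two cross bars over their mouths: one is screwed to the cart and has an eyepiece in it, the other is empty and loose. Pick up the loose tote, turn it end for end relative to the fixed one, and set it down (do not drop it) centred and lined up on top, so that it stands level on the fixed tote's cross bars, clear of the eyepiece, instead of nesting down into it; then let go. Leave the plain straight-sided bin with the two eyecups where it is.

Things in the scene. Friction and masses are not known exactly. Their poses are not given: they have to be found in the camera images.
- tote_center (a point): Centre of the loose tote, 25 mm above its underside. Grey plastic, 140 mm long (x), 56 wide (y), 50 high, 0.16 kg, walls 3 mm; z up. Plain upright sides from 22 to 50 mm above its underside, good to grasp across the 56 mm width at mid-length. Below, two 44 mm wide wells: x -63 to -34 and -10 to +42 mm. Rim-level cross bars 10 mm wide at x +51 and -22 mm. Starts within 35 deg of world x.
- tote_end (a point): Middle of the loose tote's +x end face, 70 mm from its centre, 25 mm above its underside: the end whose bottom is undercut, with a cross bar just inside the rim. Same axes. With both undercut ends the same way the totes nest about 22 mm deep (bars slip between the wells); turned 180 degrees the wells stand on the bars.
- base_tote: The identical tote screwed to the cart, a 34 mm high eyepiece standing in its larger well. Origin: centre of its underside; x along its length towards its own undercut end, y across, z up; rim and bar tops at 50 mm. A tote stacked on it has its underside at 50 mm, its centre 75 mm above this origin and its +x along this body's -x.
- plain_bin: Bystander: plain straight-sided grey bin 110 mm long (x), 60 mm wide, 38 mm high, without cross bars, holding two black rubber eyecups. Origin at the centre of its underside. To be left alone.
Not all that is in view belongs to the job. What is shaped like the part that bears tote_center but purple or turquoise is not meant. What is shaped like the base_tote but purple is not meant.

How it is judged:
By the outcome, as a careful person would: the job done as asked, in the order asked, and still so for the second after the job is handed in, with the robot touching nothing.
It also fails if it takes over 34 s, if anything falls off the work surface, if the arm or the gripper's body presses on something with over 40 N, if the wrist force passes 120 N, or if a joint passes its speed limit or range.

### The arm

A 6-joint arm with a two-finger parallel gripper is mounted at the origin on the work surface. World frame = base frame: x ahead of the robot, y to its left, z up, the work surface at z = 0. Lengths are in mm, angles in rad, forces in N, time in s.
With the tool pointing down it reaches from about 275 to 825 mm from the base axis. Payload 4.9 kg.
Tool frame: the origin (TCP) lies on the mounting face of the last link; the fingertips stand 173 mm ahead of it and the grasp point (between the pads) lies 155 mm ahead of it (ctrl.tips_ahead is the distance from the TCP to the fingertips, in mm); z points along the fingers, y is the direction in which the jaws open and shut (so a half turn about z gives the same grasp; the last joint's range is limited). The gripper opens to 85 mm and grips with 20 to 120 N. Pads are 22 mm wide; open, the fingers measure 114 mm over their backs; the gripper's body (76 mm by 85 mm) begins 54 mm behind the grasp point. The pads swing forward as they close: fully open they stand 13 mm farther back than shut.
Start: joints at [-1.273, 0.326, -0.193, 1.052, 0, 1.437], TCP at [230.192, -499.531, 404.681] pointing down, gripper open.
Joint ranges: [-2.65, 2.65], [-0.97, 1.79], [-1.3, 1.35], [-1.93, 2.1], [-1.47, 1.37], [-3.14, 3.14]. Speed limits (rad/s): [2.57, 2.57, 3.14, 3.14, 3.14, 3.14].

### API

Orientations are given as a unit quaternion [x, y, z, w].
In Python, from rig import ctrl gives the robot as it stands.
- The arm moves only by the tool servo_tool, never from a script. Its argument "commands" is a list of rows, each an object with "travel": the shift along the tool's x, y, z in cm, a list of three; "turn": the turn about the tool's z in rad. A call has 1 to 12 rows; each row shifts and turns the pose as measured when the row begins, along the tool's axes as they then stand; what a row does not reach is not made up. A row lasts 1/8 s, in which the tool goes at most 62.5 mm and 10.7 degrees, less where a joint would pass 70% of its speed; a pose out of reach is approached as far as the arm can. A call with a gripper value outside its range is refused whole. "claw" is the finger opening in cm, from 0 to 8.54, set as the call begins (left out, the last holds). The fingers move at their own pace and stop on an object; "grip_force" is the grip in N (left out, the last holds). Time passes only in rows, so rows that do not move let the fingers close. It gives the time, the measured TCP pose, the force and the opening at its end, in the units of the state.
- ctrl.state(): the state, without advancing time (a new reading comes with each control period).
- ctrl.grab_frame(name): name is "scene" or "top"; returns the picture (420x560x3 uint8, red, green, blue); there is no depth.
- ctrl.get_calibration(name): a dict with "intrinsics" (3x3 intrinsics, pixels), "world_from_camera" (4x4, takes a point from camera to world coordinates). Camera axes: x right, y down, z forward; pixel columns grow to the right and rows downward; lengths in mm; the calibration is good to about 2 mm. A picture is of the moment at which its call begins. get_calibration takes no time and is no camera call.
- ctrl.job_done(): hands the job in, once; it reports no verdict.
Trained networks look in the newest picture that a camera, given by its name, has taken for a name from the list of things; names that differ only in an ending like _2 or _b are one class to them, and where a whole thing is asked for, a point or a joint stands for the part that bears it (a point fixed in the world has none). Each returns a list of dicts, best first, with "confidence" (0 to 1); they miss things now and then, are a little off and sometimes report something else, mostly with a low value. They report only what shows in the picture. A call takes as long as a camera call. They do not tell look-alikes from the thing itself.
- ctrl.search_frame(camera, query): "rect" ([left, top, right, bottom] in pixels, round what is visible of it).
- ctrl.outline_of(camera, query): "mask" (420x560 bool, what is visible of it) and "rect" ([left, top, right, bottom] in pixels, round what is visible of it).
The state is a dict: "time": time; "qpos": joint angles; "joint_velocities": joint speeds; "joint_torque": joint torques, N m; "tool_pos": TCP position; "tcp_rot": TCP orientation; "force": force on the tool from outside, world axes, zero at the start; "torque": the same for the moment, N m; "grip_width": opening from 0.0 (shut) to 1.0 (fully open).
Only numpy, scipy, OpenCV 4.12 (cv2) and the standard library are available. Lean on these libraries where they do the work, as an engineer would, in place of code of your own. Each camera call takes 0.05 s, during which the arm holds its last target. There are 200 camera calls.

## Working session

There is one attempt and no reset: what is moved stays moved. The work goes in short steps, Python scripts to look and compute and a tool call to move; the robot and the scene stay as the last step left them, time stands still between calls to the robot, and variables do not carry over. Pictures are saved under pics/ and viewed, about 8 in all and at most 12, crops included, and the job is handed in when it is done.

Besides the shell and the picture viewer there is one more tool, called after "Emit:" by a JSON object that holds its "api" and its "payload", one argument or row to a line. servo_tool: Moves the arm, as the interface text tells. Its arguments: {"type":"object","properties":{"commands":{"type":"array"},"claw":{"type":"number"},"grip_force":{"type":"number"}},"required":["commands"]}

```bash
mkdir -p pics; ls; python3 - <<'E'
from rig import ctrl
import cv2, numpy as np
for c in ("top","scene"):
    im=ctrl.grab_frame(c); cv2.imwrite(f"pics/{c}0.png",im[:,:,::-1])
    k=ctrl.get_calibration(c); print(c,np.round(k["intrinsics"],1).tolist(),np.round(k["world_from_camera"],3).tolist())
    for q in ("tote_center","tote_end","base_tote","plain_bin"):
        print(q,[(np.round(d["rect"]).tolist(),round(d["confidence"],2)) for d in ctrl.search_frame(c,q)])
a=cv2.imread("pics/top0.png");b=cv2.imread("pics/scene0.png")
cv2.imwrite("pics/t0.png",cv2.resize(a,(800,600),interpolation=cv2.INTER_CUBIC));cv2.imwrite("pics/s0.png",cv2.resize(b,(800,600),interpolation=cv2.INTER_CUBIC))
E
```

```text
pics
top [[440.1, 0.0, 277.2], [0.0, 440.1, 204.8], [0.0, 0.0, 1.0]] [[-0.003, -0.983, 0.186, 374.11], [-0.999, 0.009, 0.033, 18.412], [-0.034, -0.186, -0.982, 1057.778], [0.0, 0.0, 0.0, 1.0]]
tote_center [([412.0, 188.0, 442.0, 258.0], 0.95), ([376.0, 117.0, 430.0, 178.0], 0.83), ([349.0, 234.0, 394.0, 300.0], 0.77)]
tote_end [([412.0, 191.0, 444.0, 255.0], 0.75), ([376.0, 120.0, 431.0, 175.0], 0.67), ([347.0, 233.0, 392.0, 302.0], 0.58)]
base_tote [([200.0, 178.0, 235.0, 233.0], 0.92), ([123.0, 190.0, 170.0, 253.0], 0.74)]
plain_bin [([313.0, 175.0, 349.0, 223.0], 0.73)]
scene [[406.6, 0.0, 277.1], [0.0, 406.6, 210.4], [0.0, 0.0, 1.0]] [[0.685, 0.621, -0.379, 933.767], [0.728, -0.594, 0.342, -306.695], [-0.013, -0.51, -0.86, 853.253], [0.0, 0.0, 0.0, 1.0]]
tote_center [([143.0, 190.0, 206.0, 240.0], 0.85), ([125.0, 248.0, 185.0, 316.0], 0.77), ([213.0, 292.0, 240.0, 371.0], 0.58)]
tote_end [([211.0, 291.0, 246.0, 372.0], 0.97), ([125.0, 251.0, 184.0, 319.0], 0.69), ([146.0, 188.0, 204.0, 240.0], 0.69)]
base_tote [([340.0, 101.0, 383.0, 149.0], 0.84), ([303.0, 142.0, 355.0, 189.0], 0.8)]
plain_bin [([229.0, 213.0, 271.0, 270.0], 0.63)]
```

View pics/t0.png

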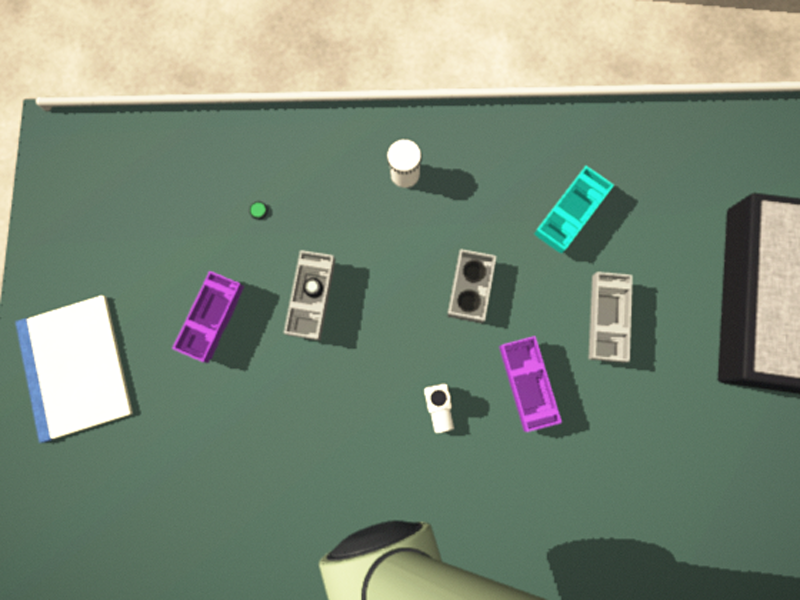

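View pics/s0.png

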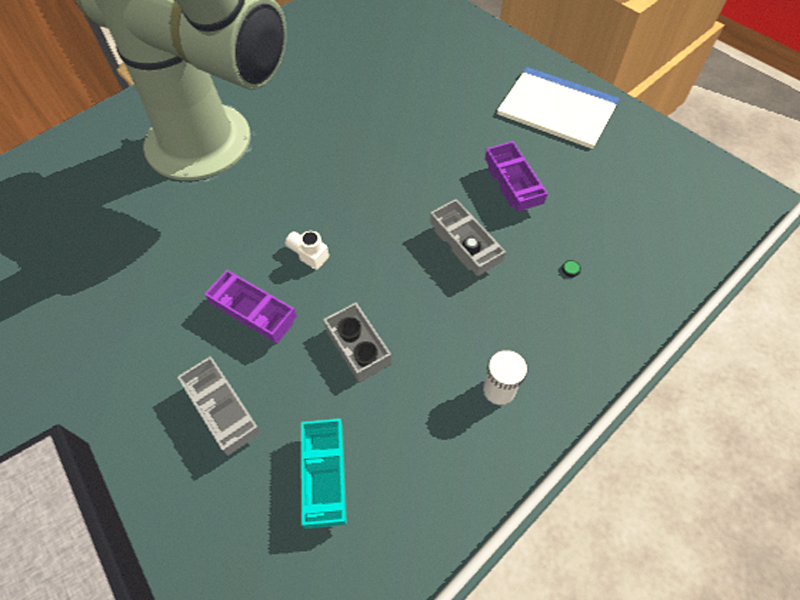

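```bash
cat > h.py <<'E'
from rig import ctrl
import cv2, numpy as np
from scipy.optimize import minimize
from scipy.spatial.transform import Rotation as R
K={c:ctrl.get_calibration(c) for c in("top","scene")}
def proj(c,P):
    T=np.linalg.inv(K[c]["world_from_camera"]); p=(T[:3,:3]@P.T).T+T[:3,3]; u=(K[c]["intrinsics"]@p.T).T; return u[:,:2]/u[:,2:]
B=np.array([[x,y,z] for x in(-70,70) for y in(-28,28) for z in(22,50)]+[[x,y,0] for x in(-63,42) for y in(-22,22)],float)
def pts(P,p,z0=0):
    c,s=np.cos(p[2]),np.sin(p[2]); return P@np.array([[c,-s,0],[s,c,0],[0,0,1]]).T+[p[0],p[1],z0]
S=4
def hull(c,p,z0,off):
    h=cv2.convexHull((proj(c,pts(B,p,z0)).astype(np.float32)+.5-off)*S); m=np.zeros((120*S,120*S),np.uint8)
    cv2.fillPoly(m,[np.round(h*16).astype(np.int32)],1,shift=4); return m>0
def fit(masks,p0,z0=0):
    ms={}
    for c,m in masks.items():
        off=np.round(proj(c,np.array([[p0[0],p0[1],25.+z0]]))[0])-60; o=off.astype(int)
        mm=cv2.copyMakeBorder(m.astype(np.uint8),120,120,120,120,cv2.BORDER_CONSTANT)[o[1]+120:o[1]+240,o[0]+120:o[0]+240]
        ms[c]=(cv2.resize(mm*255,None,fx=S,fy=S,interpolation=cv2.INTER_LINEAR)>127,off)
    def cost(q):
        p=[q[0],q[1],q[2]/50]; t=0
        for c,(m,off) in ms.items():
            h=hull(c,p,z0,off); t+=1-(h&m).sum()/(h|m).sum()
        return t/len(ms)
    q0=np.array([p0[0],p0[1],p0[2]*50]); 
    for s in(12,4):
        r=minimize(cost,q0,method="Nelder-Mead",options=dict(initial_simplex=np.vstack([q0]+[q0+s*e for e in np.eye(3)]),xatol=.02,fatol=1e-5)); q0=r.x
    return np.array([q0[0],q0[1],q0[2]/50]),r.fun
def grey(im):
    a=im.astype(int); m=((a[...,0]>a[...,1]*.93)&(a[...,0]<a[...,1]*1.35)&(abs(a[...,2]-a[...,1])<45)).astype(np.uint8); return m
def back(c,u,v,z):
    k=K[c]; d=k["world_from_camera"][:3,:3]@np.linalg.inv(k["intrinsics"])@[u,v,1]; o=k["world_from_camera"][:3,3]; return o+d*(z-o[2])/d[2]
E
python3 - <<'E'
from h import *
im={c:ctrl.grab_frame(c) for c in K}
guess={"loose":("tote_center",dict(top=(427,223),scene=(152,284))),"base":("base_tote",dict(top=(217,206),scene=(327,165)))}
for n,(q,cen) in guess.items():
    net={};col={}
    for c in K:
        u,v=cen[c]
        for d in ctrl.outline_of(c,q):
            l,t,r,b=d["rect"]
            if abs((l+r)/2-u)<18 and abs((t+b)/2-v)<18: net[c]=np.asarray(d["mask"])
        m=np.zeros((420,560),np.uint8); m[v-45:v+45,u-45:u+45]=grey(im[c])[v-45:v+45,u-45:u+45]
        m=cv2.morphologyEx(m,cv2.MORPH_CLOSE,np.ones((5,5)))
        k,l,st,ce=cv2.connectedComponentsWithStats(m); i=1+np.argmax(st[1:,4]); mm=(l==i).astype(np.uint8)
        cs,_=cv2.findContours(mm,0,1); f=np.zeros_like(m); cv2.fillPoly(f,[cv2.convexHull(np.vstack(cs))],1); col[c]=f>0
        print(n,c,"net",c in net and net[c].sum(),"col",col[c].sum(),st[i,:4])
    P0=back("top",*cen["top"],40); p0=[P0[0],P0[1],0]
    for nm,M in(("net",net),("col",col)):
        for sub in([list(M)] if len(M)<2 else [list(M),["top"],["scene"]]):
            p,f=fit({c:M[c] for c in sub},p0); print(n,nm,sub,np.round(p,3),round(f,3))
            if nm=="col" and len(sub)==2:
                for c in K:
                    pp=proj(c,pts(B[1:8:2],p))
                    np.save(f"pics/{n}_{c}.npy",pp)
s=ctrl.state(); print(s["time"],s["tool_pos"],R.from_quat(s["tcp_rot"]).as_matrix().round(3).tolist(),s["qpos"])
tiles=[]
for c in K:
    for n in guess:
        pp=np.load(f"pics/{n}_{c}.npy"); o=(pp.mean(0)-[50,36]).astype(int)
        g=cv2.resize(im[c][o[1]:o[1]+75,o[0]:o[0]+100,::-1],None,fx=4,fy=4,interpolation=cv2.INTER_CUBIC)
        cv2.polylines(g,[np.round((pp[[0,1,3,2]]+.5-o)*4).astype(np.int32)],True,(0,0,255),1)
        tiles.append(g)
cv2.imwrite("pics/crop1.png",np.vstack([np.hstack(tiles[:2]),np.hstack(tiles[2:])]))
E
```

```text
loose top net 1685 col 1851 [412 190  31  64]
loose scene net 1828 col 1936 [124 250  58  69]Traceback (most recent call last):
  File "<stdin>", line 19, in <module>
  File "h.py", line 28, in fit
    r=minimize(cost,q0,method="Nelder-Mead",options=dict(initial_simplex=np.vstack([q0]+[q0+s*e for e in np.eye(3)]),xatol=.02,fatol=1e-5)); q0=r.x
    res = _minimize_neldermead(fun, x0, args, callback, bounds=bounds,
                               **options)
    fsim[k] = func(sim[k])
              ~~~~^^^^^^^^
    fx = function(np.copy(x), *(wrapper_args + args))
  File "h.py", line 24, in cost
    h=hull(c,p,z0,off); t+=1-(h&m).sum()/(h|m).sum()
  File "h.py", line 13, in hull
    h=cv2.convexHull((proj(c,pts(B,p,z0)).astype(np.float32)+.5-off)*S); m=np.zeros((120*S,120*S),np.uint8)
cv2.error: OpenCV(4.12.0) /io/opencv/modules/imgproc/src/convhull.cpp:143: error: (-215:Assertion failed) total >= 0 && (depth == CV_32F || depth == CV_32S) in function 'convexHull'
```

```bash
sed -i 's/cv2.convexHull((proj(c,pts(B,p,z0)).astype(np.float32)+.5-off)\*S)/cv2.convexHull(((proj(c,pts(B,p,z0))+.5-off)*S-.5).astype(np.float32))/' h.py
cat > m.py <<'E'
from h import *
im={c:ctrl.grab_frame(c) for c in K}
guess={"loose":("tote_center",dict(top=(427,223),scene=(152,284))),"base":("base_tote",dict(top=(217,206),scene=(327,165)))}
for n,(q,cen) in guess.items():
    net={};col={}
    for c in K:
        u,v=cen[c]
        for d in ctrl.outline_of(c,q):
            l,t,r,b=d["rect"]
            if abs((l+r)/2-u)<18 and abs((t+b)/2-v)<18: net[c]=np.asarray(d["mask"])
        m=np.zeros((420,560),np.uint8); m[v-45:v+45,u-45:u+45]=grey(im[c])[v-45:v+45,u-45:u+45]
        m=cv2.morphologyEx(m,cv2.MORPH_CLOSE,np.ones((5,5)))
        k,l,st,ce=cv2.connectedComponentsWithStats(m); i=1+np.argmax(st[1:,4]); mm=(l==i).astype(np.uint8)
        cs,_=cv2.findContours(mm,0,1); f=np.zeros_like(m); cv2.fillPoly(f,[cv2.convexHull(np.vstack(cs))],1); col[c]=f>0
        print(n,c,"net",c in net and net[c].sum(),"col",col[c].sum(),st[i,:4])
    P0=back("top",*cen["top"],40); p0=[P0[0],P0[1],0]
    for nm,M in(("net",net),("col",col)):
        for sub in([list(M)] if len(M)<2 else [list(M),["top"],["scene"]]):
            if not sub: continue
            p,f=fit({c:M[c] for c in sub},p0); print(n,nm,sub,np.round(p,3),round(f,3))
            if nm=="col" and len(sub)==2:
                for c in K: np.save(f"pics/{n}_{c}.npy",proj(c,pts(B[1:8:2],p)))
s=ctrl.state(); print(s["time"],s["tool_pos"],R.from_quat(s["tcp_rot"]).as_matrix().round(3).tolist(),s["qpos"])
tiles=[]
for c in K:
    for n in guess:
        pp=np.load(f"pics/{n}_{c}.npy"); o=(pp.mean(0)-[50,36]).astype(int)
        g=cv2.resize(im[c][o[1]:o[1]+75,o[0]:o[0]+100,::-1],None,fx=4,fy=4,interpolation=cv2.INTER_CUBIC)
        cv2.polylines(g,[np.round((pp[[0,1,3,2]]+.5-o)*4).astype(np.int32)],True,(0,0,255),1)
        tiles.append(g)
cv2.imwrite("pics/crop1.png",np.vstack([np.hstack(tiles[:2]),np.hstack(tiles[2:])]))
E
python3 m.py
```

```text
loose top net 1701 col 1849 [412 190  31  64]
loose scene net 1835 col 1943 [124 250  58  69]
loose net ['top', 'scene'] [ 5.23682e+02 -2.94398e+02 -1.09000e-01] 0.05
loose net ['top'] [ 5.26152e+02 -2.95122e+02 -1.08000e-01] 0.034
loose net ['scene'] [ 5.21651e+02 -2.94008e+02 -1.09000e-01] 0.031
loose col ['top', 'scene'] [ 5.22705e+02 -2.95381e+02 -9.80000e-02] 0.066
loose col ['top'] [ 5.24730e+02 -2.94363e+02 -1.05000e-01] 0.055
loose col ['scene'] [ 5.20858e+02 -2.95380e+02 -1.03000e-01] 0.041
base top net 1338 col 1640 [198 175  36  63]
base scene net 1356 col 1514 [301 140  53  53]
base net ['top', 'scene'] [ 5.65402e+02  1.95857e+02 -1.76000e-01] 0.132
base net ['top'] [ 5.65874e+02  1.95700e+02 -1.40000e-01] 0.145
base net ['scene'] [ 5.64134e+02  1.96664e+02 -1.99000e-01] 0.1
base col ['top', 'scene'] [ 5.63457e+02  1.97562e+02 -1.59000e-01] 0.051
base col ['top'] [ 5.66285e+02  1.96736e+02 -1.66000e-01] 0.049
base col ['scene'] [ 5.62143e+02  1.97194e+02 -1.63000e-01] 0.025
1.0 [ 230.20397977 -499.54466854  404.69701399] [[0.908, 0.419, 0.0], [0.419, -0.908, -0.0], [-0.0, 0.0, -1.0]] [-1.27318548e+00  3.26194869e-01 -1.92564820e-01  1.05198010e+00
 -5.92434046e-06  1.43660792e+00]
```

View pics/crop1.png

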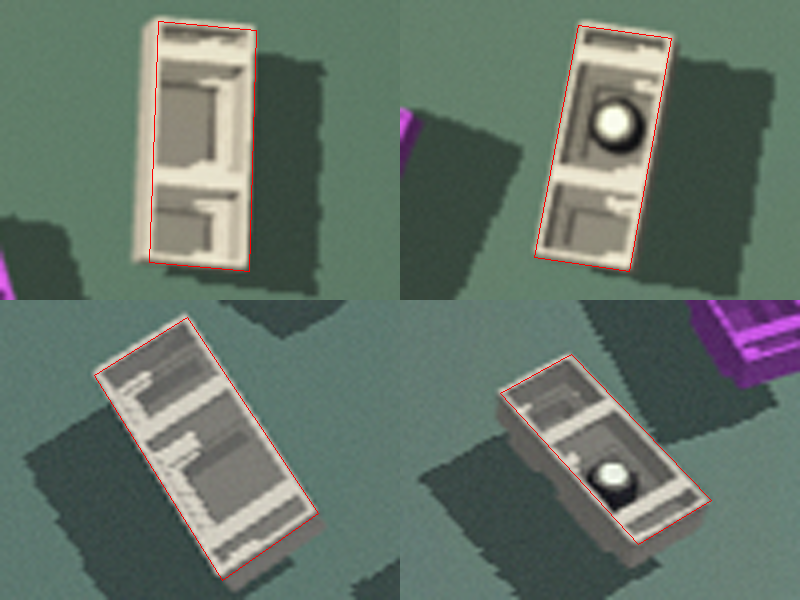

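Grey candidates: the loose tote at top px (427,223), empty and with two bars. The fixed tote at (217,206), with the eyepiece. The plain bin at (331,199), with eyecups and no bars. The purple and turquoise ones are decoys. The crop confirms the first two, and both undercut ends (bar just inside the rim) point to world +x, so the tote has to be turned about 180°.

Emit:
{"api": "servo_tool", "payload": {
  "commands": [
    {"travel": [4.4, -0.8, 0], "turn": 0},
    {"travel": [4.4, -0.8, 0], "turn": 0},
    {"travel": [4.4, -0.8, 0], "turn": 0},
    {"travel": [4.4, -0.8, 0], "turn": 0},
    {"travel": [4.4, -0.8, 0], "turn": 0},
    {"travel": [4.4, -0.8, 0], "turn": 0},
    {"travel": [4.4, -0.8, 0], "turn": 0},
    {"travel": [4.4, -0.8, 0], "turn": 0},
    {"travel": [0, 0, 0], "turn": 0.18},
    {"travel": [0, 0, 0], "turn": 0.18},
    {"travel": [0, 0, 0], "turn": 0.17},
    {"travel": [0, 0, 0], "turn": 0}
  ],
  "claw": 8.0
}}

```text
time: 2.5
tool_pos: [533.6, -288.2, 404.2]
tcp_rot: [0.998, -0.057, 0.001, 0.001]
force: [-0.2, -0.3, -0.2]
grip_width: 0.939
```

```bash
cat > go.py <<'E'
import sys
from h import *
# go.py x y yaw z : remaining travel (cm, tool axes) and turn
x,y,w,z=map(float,sys.argv[1:5]); s=ctrl.state(); M=R.from_quat(s["tcp_rot"]).as_matrix()
d=np.array([x,y,z])-s["tool_pos"]; yaw=np.arctan2(M[1,0],M[0,0])
print("t",s["time"],"pos",np.round(s["tool_pos"],1),"yaw",round(yaw,3),"zaxis",M[:,2].round(3),"q",np.round(s["qpos"],2),"F",np.round(s["force"],1),"grip",round(s["grip_width"],3))
print("travel cm",np.round(M.T@d/10,2),"turn",round((yaw-w+np.pi)%(2*np.pi)-np.pi,3))
E
python3 go.py 523 -295 -0.105 193
```

```text
t 2.5 pos [ 533.6 -288.2  404.2] yaw -0.114 zaxis [ 0.001 -0.002 -1.   ] q [-0.62  0.43 -0.04  1.1  -0.    2.64] F [-0.2 -0.3 -0.2] grip 0.939
travel cm [-1.01  0.76 21.12] turn -0.009
```

Emit:
{"api": "servo_tool", "payload": {
  "commands": [
    {"travel": [-1.0, 0.76, 0], "turn": -0.009},
    {"travel": [0, 0, 4], "turn": 0},
    {"travel": [0, 0, 4], "turn": 0},
    {"travel": [0, 0, 3], "turn": 0},
    {"travel": [0, 0, 0], "turn": 0}
  ]
}}

```text
time: 3.12
tool_pos: [520.0, -297.6, 292.9]
tcp_rot: [0.999, -0.048, 0.001, 0.002]
force: [0.4, -0.9, 0.0]
grip_width: 0.936
```

```bash
python3 go.py 523 -295 -0.105 193; python3 - <<'E'
from h import *
t=[]
for c,(u,v) in dict(top=(427,223),scene=(152,284)).items():
    im=ctrl.grab_frame(c)[v-75:v+75,u-50:u+50,::-1]; t.append(cv2.resize(im,None,fx=4,fy=4,interpolation=cv2.INTER_CUBIC))
cv2.imwrite("pics/g1.png",np.hstack(t))
E
```

```text
t 3.125 pos [ 520.  -297.6  292.9] yaw -0.096 zaxis [ 0.002 -0.005 -1.   ] q [-0.64  0.51 -0.22  0.84 -0.    2.59] F [ 0.4 -0.9  0. ] grip 0.936
travel cm [ 0.25 -0.33  9.99] turn 0.009
```

View pics/g1.png

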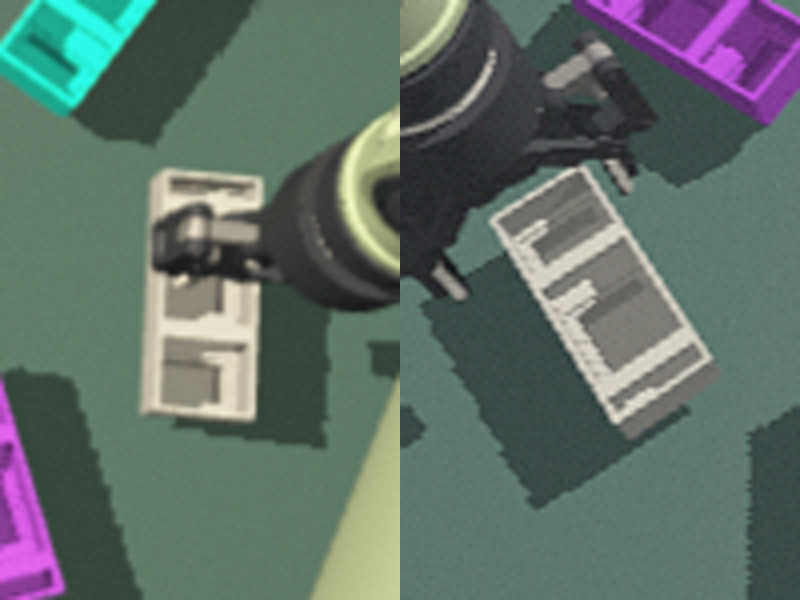

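The loose tote, at about (200,290) in the left tile, is still in place with the jaws above it and straddling it. I'll correct and descend.

Emit:
{"api": "servo_tool", "payload": {
  "commands": [
    {"travel": [0.25, -0.3, 3], "turn": 0.008},
    {"travel": [0, 0, 3], "turn": 0},
    {"travel": [0, 0, 2], "turn": 0},
    {"travel": [0, 0, 0], "turn": 0}
  ]
}}

```text
time: 3.72
tool_pos: [528.1, -299.7, 222.9]
tcp_rot: [0.999, -0.051, 0.01, 0.008]
force: [0.7, -0.1, 0.6]
grip_width: 0.933
```

```bash
python3 go.py 523 -295 -0.105 193
```

```text
t 3.725 pos [ 528.1 -299.7  222.9] yaw -0.102 zaxis [ 0.019 -0.017 -1.   ] q [-0.64  0.59 -0.28  0.68 -0.    2.61] F [ 0.7 -0.1  0.6] grip 0.933
travel cm [-0.62 -0.46  2.97] turn 0.003
```

Emit:
{"api": "servo_tool", "payload": {
  "commands": [
    {"travel": [0, 0, 0], "turn": 0}
  ]
}}

```text
time: 3.85
tool_pos: [528.8, -300.3, 224.8]
tcp_rot: [0.999, -0.051, 0.011, 0.009]
force: [0.7, 0.4, 0.9]
grip_width: 0.937
```

```bash
python3 go.py 523 -295 -0.105 193
```

```text
t 3.85 pos [ 528.8 -300.3  224.8] yaw -0.102 zaxis [ 0.021 -0.019 -1.   ] q [-0.64  0.59 -0.28  0.68 -0.    2.61] F [0.7 0.4 0.9] grip 0.937
travel cm [-0.7  -0.52  3.16] turn 0.003
```

Emit:
{"api": "servo_tool", "payload": {
  "commands": [
    {"travel": [-0.6, -0.5, -4], "turn": 0},
    {"travel": [0, 0, 0], "turn": 0}
  ]
}}

```text
time: 4.1
tool_pos: [523.4, -294.7, 268.8]
tcp_rot: [0.999, -0.051, 0.013, 0.01]
force: [0.4, -0.5, -0.3]
grip_width: 0.935
```

```bash
python3 go.py 523 -295 -0.105 193
```

```text
t 4.1 pos [ 523.4 -294.7  268.8] yaw -0.101 zaxis [ 0.025 -0.022 -0.999] q [-0.64  0.52 -0.26  0.76 -0.    2.61] F [ 0.4 -0.5 -0.3] grip 0.935
travel cm [-0.24 -0.11  7.58] turn 0.004
```

Emit:
{"api": "servo_tool", "payload": {
  "commands": [
    {"travel": [0, 0, -3], "turn": 0},
    {"travel": [0, 0, -3], "turn": 0},
    {"travel": [0, 0, -2], "turn": 0},
    {"travel": [0, 0, 0], "turn": 0}
  ]
}}

```text
time: 4.6
tool_pos: [521.7, -293.4, 354.7]
tcp_rot: [0.999, -0.05, 0.015, 0.012]
force: [0.4, -0.1, 0.1]
grip_width: 0.936
```

```bash
python3 go.py 523 -295 -0.105 193
```

```text
t 4.6 pos [ 521.7 -293.4  354.7] yaw -0.1 zaxis [ 0.029 -0.025 -0.999] q [-0.63  0.43 -0.16  0.93 -0.    2.61] F [ 0.4 -0.1  0.1] grip 0.936
travel cm [-0.36 -0.21 16.17] turn 0.005
```

Emit:
{"api": "servo_tool", "payload": {
  "commands": [
    {"travel": [0, 0, 0], "turn": 0},
    {"travel": [0, 0, 0], "turn": 0},
    {"travel": [0, 0, 0], "turn": 0}
  ]
}}

```text
time: 4.97
tool_pos: [521.1, -293.0, 352.4]
tcp_rot: [0.999, -0.05, 0.014, 0.011]
force: [0.3, 0.1, -0.1]
grip_width: 0.934
```

```bash
python3 go.py 523 -295 -0.105 193
```

```text
t 4.975 pos [ 521.1 -293.   352.4] yaw -0.1 zaxis [ 0.027 -0.023 -0.999] q [-0.64  0.44 -0.17  0.93 -0.    2.61] F [ 0.3  0.1 -0.1] grip 0.934
travel cm [-0.25 -0.15 15.94] turn 0.005
```

Emit:
{"api": "servo_tool", "payload": {
  "commands": [
    {"travel": [0, 0, 4], "turn": 0}
  ]
}}

```text
time: 5.1
tool_pos: [523.4, -294.9, 314.4]
tcp_rot: [0.999, -0.05, 0.016, 0.013]
force: [0.2, -1.3, -1.1]
grip_width: 0.937
```

```bash
python3 go.py 523 -295 -0.105 193
```

```text
t 5.1 pos [ 523.4 -294.9  314.4] yaw -0.1 zaxis [ 0.032 -0.027 -0.999] q [-0.64  0.47 -0.21  0.84 -0.    2.61] F [ 0.2 -1.3 -1.1] grip 0.937
travel cm [-0.45 -0.27 12.13] turn 0.005
```

Emit:
{"api": "servo_tool", "payload": {
  "commands": [
    {"travel": [0, 0, 0], "turn": 0}
  ]
}}

```text
time: 5.22
tool_pos: [522.0, -293.9, 311.0]
tcp_rot: [0.999, -0.05, 0.013, 0.011]
force: [-0.7, 0.7, 0.8]
grip_width: 0.936
```

```bash
python3 go.py 523 -295 -0.105 193
```

```text
t 5.225 pos [ 522.  -293.9  311. ] yaw -0.1 zaxis [ 0.026 -0.022 -0.999] q [-0.64  0.48 -0.22  0.84 -0.    2.61] F [-0.7  0.7  0.8] grip 0.936
travel cm [-0.21 -0.13 11.79] turn 0.005
```

Emit:
{"api": "servo_tool", "payload": {
  "commands": [
    {"travel": [-3.6, -1.6, 0], "turn": 0}
  ]
}}

```text
time: 5.35
tool_pos: [489.3, -275.6, 310.5]
tcp_rot: [0.999, -0.05, 0.015, 0.012]
force: [-0.1, 0.9, 0.9]
grip_width: 0.938
```

```bash
python3 go.py 523 -295 -0.105 193
```

```text
t 5.35 pos [ 489.3 -275.6  310.5] yaw -0.1 zaxis [ 0.028 -0.025 -0.999] q [-0.64  0.41 -0.32  0.8  -0.    2.6 ] F [-0.1  0.9  0.9] grip 0.938
travel cm [ 3.19  1.34 11.88] turn 0.005
```

Emit:
{"api": "servo_tool", "payload": {
  "commands": [
    {"travel": [0, 0, 0], "turn": 0}
  ]
}}

```text
time: 5.48
tool_pos: [487.2, -274.0, 310.4]
tcp_rot: [0.999, -0.05, 0.013, 0.01]
force: [0.1, -1.7, 0.3]
grip_width: 0.944
```

```bash
python3 go.py 523 -295 -0.105 193
```

```text
t 5.475 pos [ 487.2 -274.   310.4] yaw -0.1 zaxis [ 0.025 -0.022 -0.999] q [-0.64  0.41 -0.33  0.8  -0.    2.6 ] F [ 0.1 -1.7  0.3] grip 0.944
travel cm [ 3.46  1.5  11.87] turn 0.005
```

Emit:
{"api": "servo_tool", "payload": {
  "commands": [
    {"travel": [3.6, 1.6, 0], "turn": 0}
  ]
}}

```text
time: 5.6
tool_pos: [520.8, -293.1, 313.2]
tcp_rot: [0.999, -0.05, 0.013, 0.01]
force: [1.0, -0.4, 1.0]
grip_width: 0.936
```

```bash
python3 go.py 523 -295 -0.105 193
```

```text
t 5.6 pos [ 520.8 -293.1  313.2] yaw -0.101 zaxis [ 0.025 -0.022 -0.999] q [-0.64  0.47 -0.22  0.85 -0.    2.61] F [ 1.  -0.4  1. ] grip 0.936
travel cm [-0.08 -0.06 12.02] turn 0.004
```

Emit:
{"api": "servo_tool", "payload": {
  "commands": [
    {"travel": [0, 0, 0], "turn": 0}
  ]
}}

```text
time: 5.72
tool_pos: [523.2, -294.8, 314.9]
tcp_rot: [0.999, -0.05, 0.015, 0.012]
force: [0.6, 0.1, -0.3]
grip_width: 0.942
```

```bash
python3 go.py 523 -295 -0.105 193
```

```text
t 5.725 pos [ 523.2 -294.8  314.9] yaw -0.1 zaxis [ 0.029 -0.025 -0.999] q [-0.64  0.47 -0.21  0.85 -0.    2.61] F [ 0.6  0.1 -0.3] grip 0.942
travel cm [-0.4  -0.24 12.18] turn 0.005
```

```bash
cat > st.py <<'E'
import sys
from h import *
# st.py ncam x y yaw z : settle n camera calls, report
for i in range(int(sys.argv[1])): ctrl.grab_frame("top")
x,y,w,z=map(float,sys.argv[2:6]); s=ctrl.state(); M=R.from_quat(s["tcp_rot"]).as_matrix()
d=np.array([x,y,z])-s["tool_pos"]; yaw=np.arctan2(M[1,0],M[0,0]); q1=s["qpos"][0]
print("t",round(s["time"],2),"pos",np.round(s["tool_pos"],1),"yaw",round(yaw,3),"tilt mrad rad/tan",np.round(1e3*np.array([M[0,2]*np.cos(q1)+M[1,2]*np.sin(q1),-M[0,2]*np.sin(q1)+M[1,2]*np.cos(q1)]),1),"F",np.round(s["force"],1),"grip",round(s["grip_width"],3),"v",np.round(abs(s["joint_velocities"]).max(),3))
print("travel cm",np.round(M.T@d/10,2),"turn",round((yaw-w+np.pi)%(2*np.pi)-np.pi,3))
E
for n in 0 1 1 1; do python3 st.py $n 523 -295 -0.105 193; done
```

```text
t 5.72 pos [ 523.2 -294.8  314.9] yaw -0.1 tilt mrad rad/tan [37.7 -3. ] F [ 0.6  0.1 -0.3] grip 0.942 v 0.063
travel cm [-0.4  -0.24 12.18] turn 0.005
t 5.78 pos [ 522.1 -294.   314.5] yaw -0.1 tilt mrad rad/tan [35.4 -3. ] F [-0.7  0.3  0.6] grip 0.938 v 0.048
travel cm [-0.25 -0.16 12.15] turn 0.005
t 5.83 pos [ 521.4 -293.4  314.1] yaw -0.1 tilt mrad rad/tan [34. -3.] F [ 0.3 -0.3  0.1] grip 0.942 v 0.035
travel cm [-0.16 -0.1  12.11] turn 0.005
t 5.88 pos [ 520.9 -293.1  313.7] yaw -0.101 tilt mrad rad/tan [33.1 -3.1] F [-0.1  0.1  0.3] grip 0.935 v 0.021
travel cm [-0.1  -0.07 12.07] turn 0.004
```

Emit:
{"api": "servo_tool", "payload": {
  "commands": [
    {"travel": [0, 0, -5], "turn": 0},
    {"travel": [0, 0, -5], "turn": 0},
    {"travel": [0, 0, 0], "turn": 0}
  ]
}}

```text
time: 6.25
tool_pos: [516.9, -289.9, 416.2]
tcp_rot: [0.999, -0.05, 0.012, 0.01]
force: [-0.1, 0.1, -0.5]
grip_width: 0.936
```

```bash
for n in 0 1 1 1 ; do python3 st.py $n 523 -295 -0.105 193; done
```

```text
t 6.25 pos [ 516.9 -289.9  416.2] yaw -0.101 tilt mrad rad/tan [30.1 -3.1] F [-0.1  0.1 -0.5] grip 0.936 v 0.071
travel cm [ 0.11  0.04 22.34] turn 0.004
t 6.3 pos [ 516.4 -289.6  413.9] yaw -0.101 tilt mrad rad/tan [26.5 -3. ] F [ 0.1  0.8 -1.2] grip 0.938 v 0.053
travel cm [ 0.24  0.12 22.11] turn 0.004
t 6.35 pos [ 516.1 -289.4  412.1] yaw -0.101 tilt mrad rad/tan [23.5 -3.1] F [ 0.1  0.5 -0.7] grip 0.935 v 0.032
travel cm [ 0.33  0.17 21.93] turn 0.004
t 6.4 pos [ 515.9 -289.2  411. ] yaw -0.101 tilt mrad rad/tan [21.4 -3.1] F [ 0.4  0.5 -0.5] grip 0.938 v 0.02
travel cm [ 0.39  0.21 21.81] turn 0.004
```

```bash
python3 st.py 2 523 -295 -0.105 193
```

```text
t 6.5 pos [ 515.9 -289.2  410.1] yaw -0.101 tilt mrad rad/tan [19.9 -3.1] F [-1.3  0.   0.4] grip 0.938 v 0.008
travel cm [ 0.42  0.22 21.73] turn 0.004
```

Emit:
{"api": "servo_tool", "payload": {
  "commands": [
    {"travel": [0, 0, -5], "turn": 0},
    {"travel": [0, 0, -5], "turn": 0},
    {"travel": [0, 0, 0], "turn": 0}
  ]
}}

```text
time: 6.88
tool_pos: [514.0, -287.5, 507.1]
tcp_rot: [0.999, -0.051, 0.003, 0.004]
force: [-0.2, -0.1, -0.7]
grip_width: 0.941
```

```bash
python3 st.py 5 523 -295 -0.105 193
```

```text
t 7.12 pos [ 513.3 -287.1  502.4] yaw -0.101 tilt mrad rad/tan [ 1.1 -3. ] F [-0.6  0.2 -0.4] grip 0.936 v 0.006
travel cm [ 1.06  0.59 30.94] turn 0.004
```

Emit:
{"api": "servo_tool", "payload": {
  "commands": [
    {"travel": [1.0, 0.6, 6], "turn": 0.004}
  ]
}}

```text
time: 7.25
tool_pos: [523.5, -294.8, 445.7]
tcp_rot: [0.999, -0.053, 0.003, 0.004]
force: [1.0, -1.5, 0.1]
grip_width: 0.932
```

```bash
python3 st.py 5 523 -295 -0.105 193
```

```text
t 7.5 pos [ 522.5 -294.1  443.6] yaw -0.105 tilt mrad rad/tan [ 0.5 -3. ] F [ 0.2 -0.3 -0. ] grip 0.934 v 0.032
travel cm [9.000e-02 1.000e-02 2.506e+01] turn -0.0
```

Emit:
{"api": "servo_tool", "payload": {
  "commands": [
    {"travel": [0, 0, 6], "turn": 0}
  ]
}}

```text
time: 7.62
tool_pos: [524.7, -295.9, 390.0]
tcp_rot: [0.999, -0.052, 0.005, 0.005]
force: [0.8, -0.5, -1.1]
grip_width: 0.934
```

```bash
python3 st.py 5 523 -295 -0.105 193
```

```text
t 7.88 pos [ 523.  -294.8  386.5] yaw -0.105 tilt mrad rad/tan [ 3.6 -3. ] F [-0.5 -0.1  0.5] grip 0.938 v 0.02
travel cm [-0.03 -0.06 19.35] turn 0.0
```

Emit:
{"api": "servo_tool", "payload": {
  "commands": [
    {"travel": [0, 0, 6], "turn": 0}
  ]
}}

```text
time: 8.0
tool_pos: [526.4, -297.4, 333.9]
tcp_rot: [0.999, -0.052, 0.007, 0.007]
force: [0.1, -0.6, -0.4]
grip_width: 0.939
```

```bash
python3 st.py 5 523 -295 -0.105 193
```

```text
t 8.25 pos [ 524.  -295.6  329.5] yaw -0.105 tilt mrad rad/tan [ 6.9 -3.1] F [ 0.4 -0.1  0.5] grip 0.944 v 0.011
travel cm [-0.16 -0.14 13.65] turn 0.0
```

Emit:
{"api": "servo_tool", "payload": {
  "commands": [
    {"travel": [0, 0, -4], "turn": 0},
    {"travel": [0, 0, -4], "turn": 0},
    {"travel": [0, 0, 0], "turn": 0}
  ]
}}

```text
time: 8.62
tool_pos: [525.2, -296.1, 421.3]
tcp_rot: [0.999, -0.052, 0.007, 0.006]
force: [-0.4, 0.1, 0.1]
grip_width: 0.937
```

```bash
python3 st.py 5 523 -295 -0.105 193
```

```text
t 8.88 pos [ 523.7 -295.1  413.9] yaw -0.105 tilt mrad rad/tan [ 6.8 -3.1] F [ 0.8 -0.1 -0.2] grip 0.935 v 0.012
travel cm [-0.16 -0.14 22.09] turn 0.0
```

Emit:
{"api": "servo_tool", "payload": {
  "commands": [
    {"travel": [0, 0, 6], "turn": 0}
  ]
}}

```text
time: 9.0
tool_pos: [525.5, -296.7, 356.9]
tcp_rot: [0.999, -0.052, 0.006, 0.006]
force: [1.1, 1.1, -2.2]
grip_width: 0.932
```

```bash
python3 st.py 5 523 -295 -0.105 193
```

```text
t 9.25 pos [ 524.1 -295.6  354.6] yaw -0.105 tilt mrad rad/tan [ 6.4 -3. ] F [0.1 0.2 1.2] grip 0.936 v 0.032
travel cm [-0.18 -0.15 16.16] turn 0.0
```

Emit:
{"api": "servo_tool", "payload": {
  "commands": [
    {"travel": [0, 0, 6], "turn": 0}
  ]
}}

```text
time: 9.38
tool_pos: [527.6, -298.4, 300.9]
tcp_rot: [0.999, -0.052, 0.008, 0.007]
force: [-0.1, -0.7, -0.6]
grip_width: 0.936
```

```bash
python3 st.py 5 523 -295 -0.105 193
```

```text
t 9.62 pos [ 525.1 -296.6  297.1] yaw -0.105 tilt mrad rad/tan [ 8.9 -3. ] F [-0.5  0.4  0.5] grip 0.94 v 0.016
travel cm [-0.29 -0.21 10.41] turn 0.0
```

Emit:
{"api": "servo_tool", "payload": {
  "commands": [
    {"travel": [-0.3, -0.25, 5.5], "turn": 0}
  ]
}}

```text
time: 9.75
tool_pos: [526.4, -296.9, 248.7]
tcp_rot: [0.999, -0.052, 0.009, 0.008]
force: [-0.3, -1.6, -0.6]
grip_width: 0.938
```

```bash
python3 st.py 6 523 -295 -0.105 193
```

```text
t 10.05 pos [ 523.8 -295.   244.9] yaw -0.105 tilt mrad rad/tan [12.8 -3. ] F [ 1.1 -0.3  0.5] grip 0.943 v 0.012
travel cm [-0.13 -0.04  5.19] turn 0.0
```

Emit:
{"api": "servo_tool", "payload": {
  "commands": [
    {"travel": [-0.25, -0.1, 5.0], "turn": 0}
  ]
}}

```text
time: 10.18
tool_pos: [525.3, -296.7, 200.6]
tcp_rot: [0.999, -0.052, 0.01, 0.008]
force: [-0.2, -0.2, -0.4]
grip_width: 0.934
```

```bash
python3 st.py 6 523 -295 -0.105 193
```

```text
t 10.47 pos [ 522.8 -294.9  197.1] yaw -0.105 tilt mrad rad/tan [15.8 -3. ] F [ 0.  -0.   0.3] grip 0.936 v 0.008
travel cm [0.02 0.   0.41] turn 0.0
```

Emit:
{"api": "servo_tool", "payload": {
  "commands": [
    {"travel": [0, 0, 0], "turn": 0},
    {"travel": [0, 0, 0], "turn": 0},
    {"travel": [0, 0, 0], "turn": 0}
  ],
  "claw": 4.5,
  "grip_force": 40
}}

```text
time: 10.85
tool_pos: [524.3, -295.9, 201.1]
tcp_rot: [0.999, -0.052, 0.008, 0.007]
force: [0.6, -0.1, -1.5]
grip_width: 0.648
```

```bash
python3 st.py 1 523 -295 -0.105 193
```

```text
t 10.9 pos [ 524.3 -295.9  201.1] yaw -0.105 tilt mrad rad/tan [21.8 -3. ] F [ 0.3 -0.2 -1.1] grip 0.642 v 0.007
travel cm [-0.15 -0.09  0.81] turn 0.0
```

Emit:
{"api": "servo_tool", "payload": {
  "commands": [
    {"travel": [0, 0, 0], "turn": 0},
    {"travel": [0, 0, -2], "turn": 0}
  ]
}}

```text
time: 11.15
tool_pos: [523.0, -295.0, 219.5]
tcp_rot: [0.999, -0.052, 0.006, 0.006]
force: [0.3, -0.7, -0.8]
grip_width: 0.647
```

```bash
python3 st.py 4 523 -295 -0.105 193
```

```text
t 11.35 pos [ 524.  -295.7  221. ] yaw -0.105 tilt mrad rad/tan [22.2 -3.1] F [ 0.4 -0.2 -0.9] grip 0.644 v 0.011
travel cm [-0.16 -0.1   2.79] turn 0.0
```

Emit:
{"api": "servo_tool", "payload": {
  "commands": [
    {"travel": [0, 0, -5], "turn": 0},
    {"travel": [0, 0, -5], "turn": 0},
    {"travel": [0, 0, 0], "turn": 0}
  ]
}}

```text
time: 11.72
tool_pos: [521.6, -293.6, 319.7]
tcp_rot: [0.999, -0.052, 0.006, 0.006]
force: [0.7, 0.5, -0.9]
grip_width: 0.647
```

```bash
python3 st.py 5 523 -295 -0.105 193;  python3 - <<'E'
from h import *
t=[]
for c,(u,v) in dict(top=(427,213),scene=(152,264)).items():
    im=ctrl.grab_frame(c)[v-75:v+75,u-50:u+50,::-1]; t.append(cv2.resize(im,None,fx=4,fy=4,interpolation=cv2.INTER_CUBIC))
cv2.imwrite("pics/g2.png",np.hstack(t))
E
```

```text
t 11.97 pos [ 519.9 -292.4  314.5] yaw -0.105 tilt mrad rad/tan [ 6.4 -3.1] F [ 0.3 -0.7 -1.4] grip 0.647 v 0.005
travel cm [ 0.29  0.15 12.15] turn 0.0
```

View pics/g2.png

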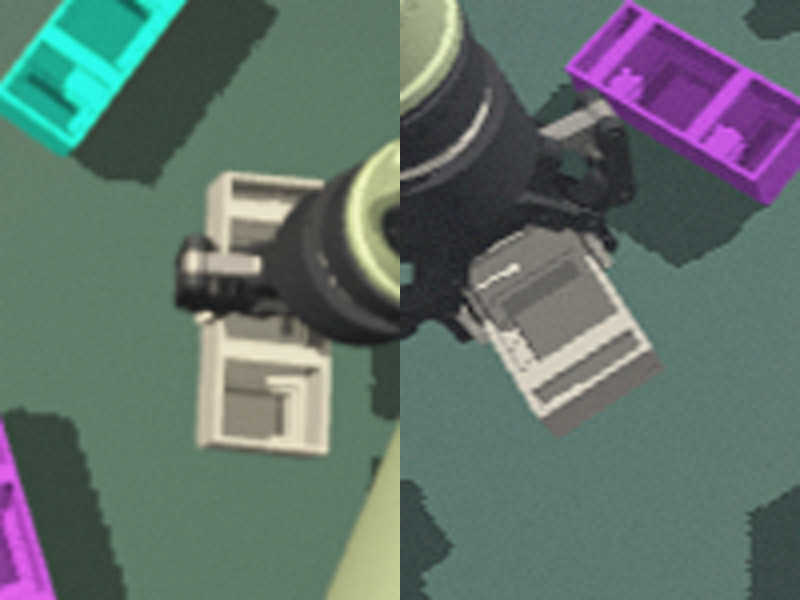

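The tote is held (tiles show it clear of the table). I'll raise it further, which also brings the tool tilt back, and then traverse.

Emit:
{"api": "servo_tool", "payload": {
  "commands": [
    {"travel": [0, 0, -5], "turn": 0},
    {"travel": [0, 0, -5], "turn": 0},
    {"travel": [0, 0, 0], "turn": 0}
  ]
}}

```text
time: 12.45
tool_pos: [519.4, -291.7, 413.5]
tcp_rot: [0.999, -0.053, -0.001, 0.001]
force: [-0.3, 0.0, -2.8]
grip_width: 0.645
```

```bash
python3 st.py 5 562.6 198.7 2.977 251
```

```text
t 12.7 pos [ 518.  -290.8  408.2] yaw -0.105 tilt mrad rad/tan [-9.5 -3.1] F [-0.3  0.  -1. ] grip 0.646 v 0.006
travel cm [ -0.55 -49.11  15.83] turn -3.082
```

Emit:
{"api": "servo_tool", "payload": {
  "commands": [
    {"travel": [-0.1, -5.3, 0], "turn": 0},
    {"travel": [-0.1, -5.3, 0], "turn": 0},
    {"travel": [-0.1, -5.3, 0], "turn": 0},
    {"travel": [-0.1, -5.3, 0], "turn": 0},
    {"travel": [-0.1, -5.3, 0], "turn": 0},
    {"travel": [-0.1, -5.3, 0], "turn": 0},
    {"travel": [-0.1, -5.3, 0], "turn": 0},
    {"travel": [-0.1, -5.3, 0], "turn": 0},
    {"travel": [-0.1, -5.3, 0], "turn": 0}
  ]
}}

```text
time: 13.82
tool_pos: [548.0, 98.7, 400.8]
tcp_rot: [0.999, 0.013, -0.016, -0.039]
force: [0.2, -0.1, -1.4]
grip_width: 0.647
```

```bash
python3 st.py 4 562.6 198.7 2.977 251
```

```text
t 14.03 pos [548.2  97.7 401.3] yaw 0.027 tilt mrad rad/tan [-30.3  76.6] F [-0.3  0.6 -0.8] grip 0.645 v 0.022
travel cm [ 2.17 -8.88 15.7 ] turn -2.95
```

```bash
sed -i 's/,"v",/,"q",np.round(s["qpos"],3),"v",/' st.py; python3 st.py 0 562.6 198.7 2.977 251
```

```text
t 14.03 pos [548.2  97.7 401.3] yaw 0.027 tilt mrad rad/tan [-30.3  76.6] F [-0.3  0.6 -0.8] grip 0.645 q [ 0.026  0.353 -0.165  1.084  0.077  3.141] v 0.022
travel cm [ 2.17 -8.88 15.7 ] turn -2.95
```

Emit:
{"api": "servo_tool", "payload": {
  "commands": [
    {"travel": [0, 5, 0], "turn": 0}
  ]
}}

```text
time: 14.15
tool_pos: [549.3, 48.8, 397.1]
tcp_rot: [0.999, 0.015, -0.016, -0.038]
force: [0.8, -0.9, -1.0]
grip_width: 0.646
```

```bash
python3 st.py 0 562.6 198.7 2.977 251;python3 st.py 1 562.6 198.7 2.977 251;python3 st.py 1 562.6 198.7 2.977 251;python3 st.py 1 562.6 198.7 2.977 251
```

```text
t 14.15 pos [549.3  48.8 397.1] yaw 0.031 tilt mrad rad/tan [-37.2  73.5] F [ 0.8 -0.9 -1. ] grip 0.646 q [-0.063  0.349 -0.181  1.078  0.074  3.048] v 0.777
travel cm [  2.23 -13.78  15.65] turn -2.946
t 14.2 pos [549.4  42.5 396.1] yaw 0.023 tilt mrad rad/tan [-38.7  67.3] F [-0.2 -5.2 -2.4] grip 0.65 q [-0.073  0.349 -0.183  1.077  0.067  3.045] v 0.128
travel cm [  2.15 -14.53  15.52] turn -2.954
t 14.25 pos [549.3  44.1 396.3] yaw 0.021 tilt mrad rad/tan [-38.9  70.9] F [ 0.1  0.6 -2.3] grip 0.646 q [-0.071  0.349 -0.182  1.078  0.071  3.049] v 0.06
travel cm [  2.13 -14.31  15.58] turn -2.956
t 14.3 pos [549.3  45.4 396.6] yaw 0.022 tilt mrad rad/tan [-38.6  72.9] F [ 0.6 -0.7 -1.3] grip 0.645 q [-0.069  0.349 -0.182  1.078  0.073  3.05 ] v 0.037
travel cm [  2.14 -14.15  15.62] turn -2.955
```

Diagnosis: joint 6 ran into its limit (3.141) during the traverse, and that put the tool tilt in. I can undo it by letting the arm re-baseline at the moment of an abrupt stop. I'll combine that with the half turn that is needed anyway, which takes joint 6 off its limit.

Emit:
{"api": "servo_tool", "payload": {
  "commands": [
    {"travel": [-0.1, 6, 0], "turn": -0.18}
  ],
  "grip_force": 60
}}

```text
time: 14.42
tool_pos: [549.6, -10.2, 392.5]
tcp_rot: [0.994, 0.101, -0.013, -0.04]
force: [0.3, -1.1, -1.7]
grip_width: 0.644
```

```bash
python3 st.py 1 562.6 198.7 2.977 251
```

```text
t 14.47 pos [549.6 -17.7 391.4] yaw 0.201 tilt mrad rad/tan [-46.   62.1] F [ 0.3 -6.1 -2.2] grip 0.641 q [-0.181  0.354 -0.188  1.074  0.062  2.759] v 0.438
travel cm [  5.87 -19.85  15.46] turn -2.776
```

Emit:
{"api": "servo_tool", "payload": {
  "commands": [
    {"travel": [1.2, -5.9, 0], "turn": -0.18}
  ]
}}

```text
time: 14.6
tool_pos: [550.4, 38.4, 394.9]
tcp_rot: [0.982, 0.186, -0.01, -0.037]
force: [1.2, 1.1, -1.3]
grip_width: 0.641
```

```bash
python3 st.py 1 562.6 198.7 2.977 251;python3 st.py 1 562.6 198.7 2.977 251;python3 st.py 1 562.6 198.7 2.977 251
```

```text
t 14.65 pos [549.4  46.1 395.8] yaw 0.389 tilt mrad rad/tan [-39.1  72.4] F [-0.9  6.  -0.3] grip 0.639 q [-0.067  0.35  -0.183  1.077  0.073  2.684] v 0.129
travel cm [  7.06 -12.38  15.53] turn -2.588
t 14.7 pos [549.4  44.8 395.7] yaw 0.384 tilt mrad rad/tan [-39.3  69. ] F [ 0.4 -0.8 -0.8] grip 0.636 q [-0.069  0.35  -0.183  1.077  0.069  2.688] v 0.062
travel cm [  7.06 -12.59  15.48] turn -2.593
t 14.75 pos [549.4  43.7 395.6] yaw 0.382 tilt mrad rad/tan [-39.3  66.9] F [ 0.4 -0.8 -1.4] grip 0.64 q [-0.07   0.35  -0.183  1.077  0.067  2.688] v 0.026
travel cm [  7.08 -12.74  15.45] turn -2.595
```

Emit:
{"api": "servo_tool", "payload": {
  "commands": [
    {"travel": [-2.2, 5.6, 0], "turn": -0.18}
  ]
}}

```text
time: 14.88
tool_pos: [550.0, -11.7, 391.8]
tcp_rot: [0.96, 0.278, -0.007, -0.038]
force: [1.2, -0.7, -2.0]
grip_width: 0.64
```

```bash
python3 st.py 1 562.6 198.7 2.977 251
```

```text
t 14.93 pos [550.  -19.2 390.9] yaw 0.561 tilt mrad rad/tan [-45.7  55.9] F [ 1.3 -5.6 -1.3] grip 0.64 q [-0.182  0.355 -0.188  1.073  0.056  2.396] v 0.438
travel cm [ 12.61 -16.72  15.29] turn -2.416
```

Emit:
{"api": "servo_tool", "payload": {
  "commands": [
    {"travel": [3.3, -5.2, 0], "turn": -0.18}
  ]
}}

```text
time: 15.05
tool_pos: [551.0, 38.2, 394.2]
tcp_rot: [0.933, 0.359, -0.005, -0.035]
force: [-0.3, 1.6, -1.4]
grip_width: 0.641
```

```bash
python3 st.py 3 562.6 198.7 2.977 251
```

```text
t 15.2 pos [550.1  43.4 394.8] yaw 0.741 tilt mrad rad/tan [-39.4  60.6] F [-0.3  0.  -0.9] grip 0.638 q [-0.069  0.352 -0.182  1.076  0.061  2.33 ] v 0.029
travel cm [11.16 -9.57 15.28] turn -2.236
```

Emit:
{"api": "servo_tool", "payload": {
  "commands": [
    {"travel": [-4.1, 4.4, 0], "turn": -0.18}
  ]
}}

```text
time: 15.32
tool_pos: [549.8, -12.5, 391.3]
tcp_rot: [0.895, 0.445, -0.001, -0.036]
force: [0.8, -1.2, -0.8]
grip_width: 0.641
```

```bash
python3 st.py 1 562.6 198.7 2.977 251
```

```text
t 15.38 pos [549.6 -20.  390.5] yaw 0.92 tilt mrad rad/tan [-45.3  49.2] F [ 0.8 -6.  -2.2] grip 0.644 q [-0.182  0.355 -0.189  1.072  0.049  2.037] v 0.436
travel cm [ 17.85 -11.3   15.11] turn -2.057
```

Emit:
{"api": "servo_tool", "payload": {
  "commands": [
    {"travel": [4.9, -3.7, 0], "turn": -0.18}
  ]
}}

```text
time: 15.5
tool_pos: [550.6, 36.8, 393.5]
tcp_rot: [0.854, 0.519, -0.001, -0.033]
force: [1.2, -0.3, -1.8]
grip_width: 0.643
```

```bash
python3 st.py 3 562.6 198.7 2.977 251
```

```text
t 15.65 pos [549.7  42.  394. ] yaw 1.099 tilt mrad rad/tan [-39.8  53.5] F [-0.1 -0.3 -0.9] grip 0.634 q [-0.07   0.352 -0.184  1.074  0.054  1.971] v 0.028
travel cm [14.05 -5.12 15.1 ] turn -1.878
```

Emit:
{"api": "servo_tool", "payload": {
  "commands": [
    {"travel": [-5.4, 2.7, 0], "turn": -0.18}
  ]
}}

```text
time: 15.78
tool_pos: [549.5, -14.4, 390.9]
tcp_rot: [0.802, 0.597, 0.003, -0.033]
force: [0.8, -0.8, -1.9]
grip_width: 0.639
```

```bash
python3 st.py 1 562.6 198.7 2.977 251
```

```text
t 15.82 pos [549.4 -22.  390.2] yaw 1.277 tilt mrad rad/tan [-44.7  41.9] F [ 0.9 -6.1 -1.8] grip 0.641 q [-0.184  0.355 -0.19   1.071  0.042  1.678] v 0.435
travel cm [20.98 -4.39 14.94] turn -1.7
```

Emit:
{"api": "servo_tool", "payload": {
  "commands": [
    {"travel": [5.9, -1.7, 0], "turn": -0.18}
  ]
}}

```text
time: 15.95
tool_pos: [550.9, 34.6, 392.8]
tcp_rot: [0.748, 0.663, 0.002, -0.03]
force: [0.7, 2.4, -0.7]
grip_width: 0.642
```

```bash
python3 st.py 3 562.6 198.7 2.977 251
```

```text
t 16.1 pos [550.   39.9 393.1] yaw 1.455 tilt mrad rad/tan [-40.2  46.2] F [-0.2 -0.5 -1.4] grip 0.642 q [-0.073  0.354 -0.184  1.073  0.046  1.612] v 0.027
travel cm [15.28  0.05 14.92] turn -1.522
```

Emit:
{"api": "servo_tool", "payload": {
  "commands": [
    {"travel": [-5.5, 0.6, 0], "turn": -0.15}
  ]
}}

```text
time: 16.23
tool_pos: [549.7, -14.2, 390.6]
tcp_rot: [0.692, 0.721, 0.005, -0.03]
force: [2.1, -2.1, -2.3]
grip_width: 0.645
```

```bash
python3 st.py 1 562.6 198.7 2.977 251
```

```text
t 16.27 pos [549.6 -21.4 390. ] yaw 1.608 tilt mrad rad/tan [-44.1  34.9] F [ 0.6 -5.6 -1.2] grip 0.639 q [-0.182  0.355 -0.19   1.07   0.035  1.35 ] v 0.371
travel cm [21.32  2.65 14.76] turn -1.369
```

Emit:
{"api": "servo_tool", "payload": {
  "commands": [
    {"travel": [6.2, 0.2, 0], "turn": -0.15}
  ]
}}

```text
time: 16.4
tool_pos: [550.1, 35.7, 392.2]
tcp_rot: [0.641, 0.767, 0.004, -0.027]
force: [0.6, 0.9, -0.7]
grip_width: 0.642
```

```bash
python3 st.py 3 562.6 198.7 2.977 251
```

```text
t 16.55 pos [549.1  41.  392.6] yaw 1.757 tilt mrad rad/tan [-40.3  39.1] F [-1.1 -0.6 -0.6] grip 0.64 q [-0.069  0.353 -0.187  1.072  0.039  1.315] v 0.03
travel cm [14.55  4.67 14.74] turn -1.22
```

Emit:
{"api": "servo_tool", "payload": {
  "commands": [
    {"travel": [-5.5, -1.0, 0], "turn": -0.15}
  ]
}}

```text
time: 16.68
tool_pos: [549.5, -13.7, 390.4]
tcp_rot: [0.576, 0.817, 0.006, -0.027]
force: [0.8, -0.7, -1.7]
grip_width: 0.641
```

```bash
python3 st.py 1 562.6 198.7 2.977 251
```

```text
t 16.73 pos [549.5 -21.1 389.9] yaw 1.91 tilt mrad rad/tan [-43.2  27.7] F [ 0.2 -5.6 -2. ] grip 0.641 q [-0.179  0.355 -0.191  1.068  0.028  1.052] v 0.373
travel cm [19.64  8.89 14.59] turn -1.067
```

Emit:
{"api": "servo_tool", "payload": {
  "commands": [
    {"travel": [5.8, 2.0, 0], "turn": -0.15}
  ]
}}

```text
time: 16.85
tool_pos: [549.9, 35.3, 391.7]
tcp_rot: [0.519, 0.854, 0.005, -0.024]
force: [0.9, 0.9, -1.3]
grip_width: 0.641
```

```bash
python3 st.py 3 562.6 198.7 2.977 251
```

```text
t 17.0 pos [548.9  40.5 392. ] yaw 2.058 tilt mrad rad/tan [-40.3  31.7] F [-0.2 -0.6 -1.7] grip 0.644 q [-0.068  0.353 -0.188  1.07   0.032  1.015] v 0.028
travel cm [12.64  8.86 14.57] turn -0.919
```

Emit:
{"api": "servo_tool", "payload": {
  "commands": [
    {"travel": [-4.9, -2.6, 0], "turn": -0.15}
  ]
}}

```text
time: 17.12
tool_pos: [548.9, -13.9, 390.2]
tcp_rot: [0.447, 0.894, 0.007, -0.024]
force: [0.2, -1.1, -0.3]
grip_width: 0.643
```

```bash
python3 st.py 1 562.6 198.7 2.977 251
```

```text
t 17.18 pos [549.  -21.2 389.8] yaw 2.21 tilt mrad rad/tan [-42.5  20.3] F [ 0.2 -5.7 -0.7] grip 0.64 q [-0.178  0.354 -0.192  1.067  0.02   0.753] v 0.372
travel cm [16.19 14.43 14.41] turn -0.767
```

Emit:
{"api": "servo_tool", "payload": {
  "commands": [
    {"travel": [5.0, 3.7, 0], "turn": -0.15}
  ]
}}

```text
time: 17.3
tool_pos: [549.7, 36.0, 391.2]
tcp_rot: [0.385, 0.923, 0.005, -0.022]
force: [1.4, 1.2, -1.0]
grip_width: 0.64
```

```bash
python3 st.py 3 562.6 198.7 2.977 251
```

```text
t 17.45 pos [548.7  41.3 391.4] yaw 2.358 tilt mrad rad/tan [-40.3  24.3] F [ 0.3 -0.9 -1.4] grip 0.64 q [-0.065  0.353 -0.189  1.069  0.024  0.718] v 0.028
travel cm [ 9.46 12.26 14.39] turn -0.619
```

Emit:
{"api": "servo_tool", "payload": {
  "commands": [
    {"travel": [-3.9, -3.9, 0], "turn": -0.15}
  ]
}}

```text
time: 17.58
tool_pos: [548.8, -12.9, 390.0]
tcp_rot: [0.308, 0.951, 0.007, -0.022]
force: [0.6, -0.9, -1.3]
grip_width: 0.641
```

```bash
python3 st.py 1 562.6 198.7 2.977 251
```

```text
t 17.62 pos [548.9 -20.1 389.7] yaw 2.511 tilt mrad rad/tan [-41.7  13. ] F [-0.2 -5.6 -1.1] grip 0.641 q [-0.174  0.354 -0.193  1.066  0.013  0.456] v 0.371
travel cm [11.18 18.58 14.24] turn -0.466
```

Emit:
{"api": "servo_tool", "payload": {
  "commands": [
    {"travel": [3.7, 5.0, 0], "turn": -0.15}
  ]
}}

```text
time: 17.75
tool_pos: [549.4, 37.0, 390.7]
tcp_rot: [0.243, 0.97, 0.004, -0.021]
force: [-0.1, 0.6, -0.8]
grip_width: 0.64
```

```bash
python3 st.py 3 562.6 198.7 2.977 251
```

```text
t 17.9 pos [548.3  42.3 390.9] yaw 2.659 tilt mrad rad/tan [-40.3  16.9] F [ 0.  -0.  -1.4] grip 0.64 q [-0.061  0.353 -0.19   1.068  0.017  0.421] v 0.027
travel cm [ 5.37 14.53 14.22] turn -0.318
```

Emit:
{"api": "servo_tool", "payload": {
  "commands": [
    {"travel": [2.0, 4.8, 2], "turn": -0.106}
  ]
}}

```text
time: 18.02
tool_pos: [553.4, 91.7, 372.9]
tcp_rot: [0.19, 0.982, 0.005, -0.019]
force: [0.1, 0.1, -1.2]
grip_width: 0.642
```

```bash
python3 st.py 3 562.6 198.7 2.977 251
```

```text
t 18.18 pos [551.7  94.9 370.6] yaw 2.764 tilt mrad rad/tan [-40.8  19.7] F [-0.2 -0.6 -0. ] grip 0.638 q [ 0.034  0.386 -0.195  1.03   0.02   0.411] v 0.035
travel cm [ 2.27 10.03 12.1 ] turn -0.213
```

Emit:
{"api": "servo_tool", "payload": {
  "commands": [
    {"travel": [1.4, 5.0, 2], "turn": -0.106}
  ]
}}

```text
time: 18.3
tool_pos: [557.8, 143.9, 352.8]
tcp_rot: [0.138, 0.99, 0.006, -0.02]
force: [0.6, -0.2, -1.3]
grip_width: 0.64
```

```bash
python3 st.py 3 562.6 198.7 2.977 251
```

```text
t 18.45 pos [556.1 146.9 350.6] yaw 2.869 tilt mrad rad/tan [-40.6  22.4] F [ 0.5 -1.  -1.3] grip 0.643 q [ 0.125  0.43  -0.182  1.     0.022  0.397] v 0.034
travel cm [ 0.31  5.11 10.01] turn -0.108
```

Emit:
{"api": "servo_tool", "payload": {
  "commands": [
    {"travel": [0.9, 5.1, 2], "turn": -0.106}
  ]
}}

```text
time: 18.58
tool_pos: [562.1, 195.5, 333.0]
tcp_rot: [0.086, 0.996, 0.006, -0.02]
force: [0.7, -0.1, -0.5]
grip_width: 0.637
```

```bash
python3 st.py 4 562.6 198.7 2.977 251
```

```text
t 18.77 pos [560.5 197.7 331.3] yaw 2.973 tilt mrad rad/tan [-39.3  24.3] F [-0.1  0.1 -0.9] grip 0.643 q [ 0.21   0.479 -0.155  0.976  0.024  0.378] v 0.018
travel cm [-0.55  0.07  8.01] turn -0.004
```

Emit:
{"api": "servo_tool", "payload": {
  "commands": [
    {"travel": [-0.5, 0, -5], "turn": 0}
  ]
}}

```text
time: 18.9
tool_pos: [566.2, 193.9, 378.3]
tcp_rot: [0.086, 0.996, 0.004, -0.026]
force: [0.3, 1.1, -0.6]
grip_width: 0.639
```

```bash
python3 st.py 3 562.6 198.7 2.977 251
```

```text
t 19.05 pos [569.3 194.2 384.7] yaw 2.969 tilt mrad rad/tan [-32.6  23.2] F [-0.7  0.3 -0.6] grip 0.64 q [ 0.201  0.449 -0.061  1.094  0.023  0.374] v 0.069
travel cm [ 0.22  0.2  13.39] turn -0.008
```

Emit:
{"api": "servo_tool", "payload": {
  "commands": [
    {"travel": [0, 0, 5], "turn": 0},
    {"travel": [0, 0, 5], "turn": 0},
    {"travel": [0, 0, 0], "turn": 0}
  ]
}}

```text
time: 19.42
tool_pos: [566.1, 191.1, 283.9]
tcp_rot: [0.091, 0.996, 0.006, -0.017]
force: [0.0, 0.5, -0.5]
grip_width: 0.639
```

```bash
python3 st.py 4 562.6 198.7 2.977 251
```

```text
t 19.62 pos [569.3 192.5 289.7] yaw 2.961 tilt mrad rad/tan [-18.2  21.8] F [ 0.7  0.9 -1.3] grip 0.64 q [ 0.199  0.521 -0.201  0.867  0.022  0.379] v 0.007
travel cm [0.67 0.44 3.9 ] turn -0.016
```

```bash
cat > v.py <<'E'
import sys
from h import *
# v.py out x y yaw z0 : overlay of held tote rim (mean-frame), per-camera bias applied
x,y,w,z0=map(float,sys.argv[2:6]); bias=dict(top=(2,0),scene=(-2,0)); t=[]
for c in("top","scene"):
    im=ctrl.grab_frame(c); np.save(f"pics/{sys.argv[1]}_{c}.npy",im)
    b=bias[c]; pp=proj(c,pts(B[1:8:2],[x+b[0],y+b[1],w],z0)); bb=proj(c,pts(B[1:8:2],dict(top=(566.3,196.7,-.166),scene=(562.1,197.2,-.163))[c]))
    o=(pp.mean(0)-[40,60]).astype(int); g=cv2.resize(im[o[1]:o[1]+120,o[0]:o[0]+80,::-1],None,fx=5,fy=5,interpolation=cv2.INTER_CUBIC)
    for q,k in((pp,(0,0,255)),(bb,(255,0,0))): cv2.polylines(g,[np.round((q[[0,1,3,2]]+.5-o)*5).astype(np.int32)],True,k,1)
    t.append(g)
cv2.imwrite(f"pics/{sys.argv[1]}.png",np.hstack(t))
E
python3 v.py p1 569.8 194.6 2.961 88.6
```

```text
(no output)
```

View pics/p1.png

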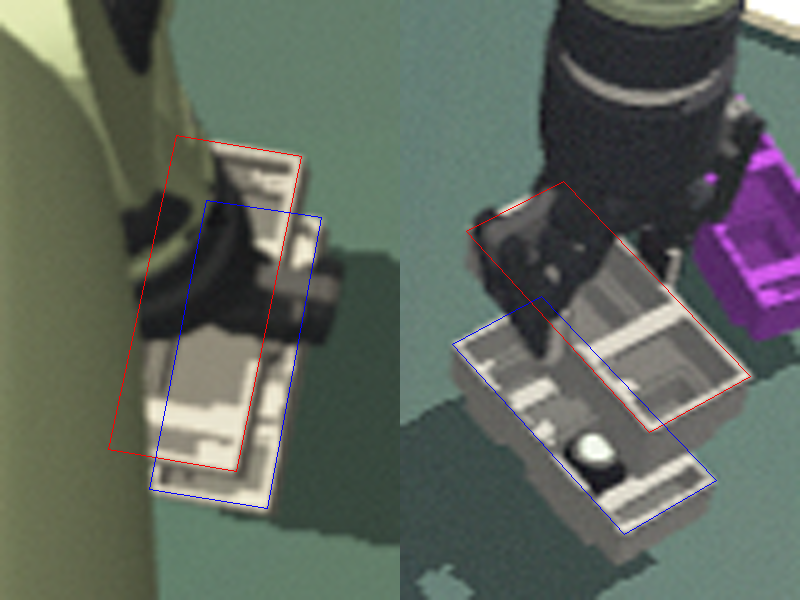

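The picture shows the held tote rim lying on the red prediction in both views, within about 1 mm: right corners at (301,157) and (240,470) on the left, (750,377) and (648,431) on the right. The fixed rim lies on the blue line. I'll correct and lower in settled steps.

Emit:
{"api": "servo_tool", "payload": {
  "commands": [
    {"travel": [0.5, 0.1, 2.0], "turn": -0.016}
  ]
}}

```text
time: 19.85
tool_pos: [565.7, 195.3, 272.6]
tcp_rot: [0.082, 0.997, 0.009, -0.009]
force: [-0.5, 0.0, -0.9]
grip_width: 0.643
```

```bash
python3 st.py 4 563.7 194.9 2.977 251
```

```text
t 20.05 pos [564.2 195.2 270.7] yaw 2.978 tilt mrad rad/tan [-17.1  21.9] F [ 0.5 -0.3 -0.8] grip 0.644 q [ 0.205  0.534 -0.234  0.82   0.022  0.368] v 0.014
travel cm [-0.   -0.07  1.97] turn 0.001
```

Emit:
{"api": "servo_tool", "payload": {
  "commands": [
    {"travel": [0, -0.05, 1.4], "turn": 0}
  ]
}}

```text
time: 20.18
tool_pos: [565.1, 195.2, 258.3]
tcp_rot: [0.082, 0.997, 0.009, -0.009]
force: [0.0, -0.6, -1.4]
grip_width: 0.642
```

```bash
python3 st.py 4 563.7 194.9 2.977 251; python3 v.py p2 564.3 197.3 2.977 55
```

```text
t 20.38 pos [563.7 194.9 256.3] yaw 2.978 tilt mrad rad/tan [-18.   21.8] F [ 0.   0.2 -1.2] grip 0.641 q [ 0.204  0.549 -0.25   0.79   0.022  0.368] v 0.009
travel cm [-0.01 -0.01  0.53] turn 0.001
```

View pics/p2.png

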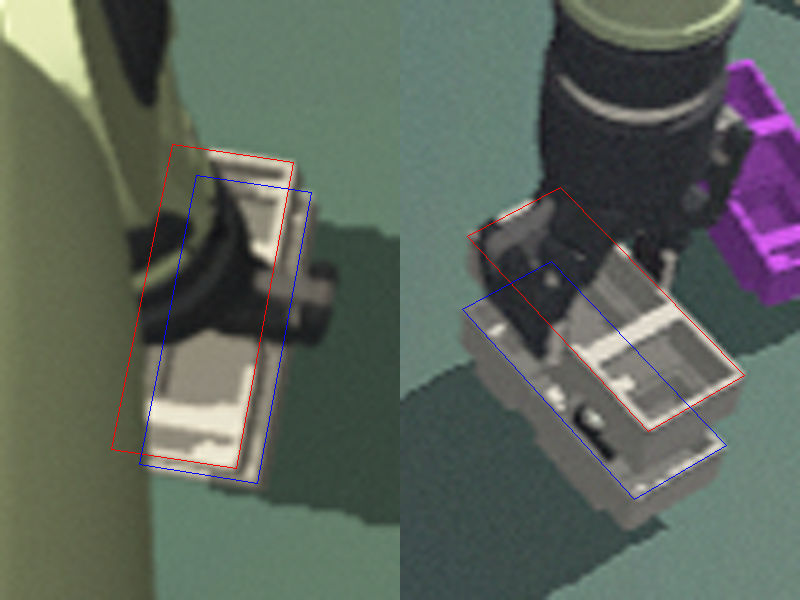

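Both views agree with the target outline within about 1 mm. I'll lower to contact in small steps.

Emit:
{"api": "servo_tool", "payload": {
  "commands": [
    {"travel": [0, 0, 0.35], "turn": 0}
  ]
}}

```text
time: 20.6
tool_pos: [564.2, 195.1, 253.7]
tcp_rot: [0.082, 0.997, 0.008, -0.011]
force: [0.1, 0.8, -0.6]
grip_width: 0.64
```

```bash
python3 st.py 3 563.7 194.9 2.977 251
```

```text
t 20.75 pos [563.8 195.  253.1] yaw 2.978 tilt mrad rad/tan [-17.3  21.8] F [ 0.5  0.2 -1.3] grip 0.637 q [ 0.204  0.553 -0.253  0.782  0.022  0.368] v 0.004
travel cm [ 0.   -0.01  0.21] turn 0.001
```

Emit:
{"api": "servo_tool", "payload": {
  "commands": [
    {"travel": [0, 0, 0.25], "turn": 0}
  ]
}}

```text
time: 20.88
tool_pos: [563.9, 195.1, 250.7]
tcp_rot: [0.082, 0.997, 0.008, -0.011]
force: [0.3, -0.2, -1.1]
grip_width: 0.638
```

```bash
python3 st.py 3 563.7 194.9 2.977 251
```

```text
t 21.02 pos [563.8 195.  250.6] yaw 2.978 tilt mrad rad/tan [-17.1  21.8] F [ 0.4 -0.2 -0.4] grip 0.64 q [ 0.205  0.556 -0.255  0.777  0.022  0.368] v 0.004
travel cm [ 0.01 -0.02 -0.04] turn 0.001
```

Emit:
{"api": "servo_tool", "payload": {
  "commands": [
    {"travel": [0, 0, 0.15], "turn": 0}
  ]
}}

```text
time: 21.15
tool_pos: [563.6, 195.1, 250.0]
tcp_rot: [0.082, 0.997, 0.008, -0.011]
force: [-5.7, -0.2, 15.1]
grip_width: 0.638
```

```bash
python3 st.py 2 563.7 194.9 2.977 251
```

```text
t 21.25 pos [563.6 195.2 250.1] yaw 2.978 tilt mrad rad/tan [-16.9  21.7] F [-3.7 -0.2  6.5] grip 0.642 q [ 0.205  0.556 -0.257  0.775  0.022  0.368] v 0.003
travel cm [-0.01 -0.02 -0.1 ] turn 0.001
```

Emit:
{"api": "servo_tool", "payload": {
  "commands": [
    {"travel": [0, 0, 0.15], "turn": 0}
  ]
}}

```text
time: 21.38
tool_pos: [563.5, 195.2, 250.0]
tcp_rot: [0.082, 0.997, 0.008, -0.011]
force: [-4.8, -0.1, 12.8]
grip_width: 0.641
```

```bash
python3 st.py 2 563.7 194.9 2.977 251
```

```text
t 21.48 pos [563.5 195.2 250. ] yaw 2.978 tilt mrad rad/tan [-16.2  21.2] F [-2.9  0.1  9.5] grip 0.643 q [ 0.205  0.556 -0.257  0.774  0.021  0.369] v 0.002
travel cm [-0.02 -0.02 -0.1 ] turn 0.001
```

Emit:
{"api": "servo_tool", "payload": {
  "commands": [
    {"travel": [0, 0, 0.1], "turn": 0},
    {"travel": [0, 0, 0], "turn": 0}
  ],
  "claw": 7.6
}}

```text
time: 21.72
tool_pos: [563.6, 195.3, 249.5]
tcp_rot: [0.082, 0.997, 0.008, -0.01]
force: [0.0, 0.2, -0.5]
grip_width: 0.888
```

```bash
python3 st.py 3 563.7 194.9 2.977 251
```

```text
t 21.88 pos [563.6 195.3 249.4] yaw 2.978 tilt mrad rad/tan [-15.3  21.2] F [-0.1 -1.4  0.3] grip 0.892 q [ 0.205  0.556 -0.258  0.771  0.021  0.369] v 0.001
travel cm [-0.01 -0.03 -0.16] turn 0.001
```

Emit:
{"api": "servo_tool", "payload": {
  "commands": [
    {"travel": [0, 0, -3], "turn": 0}
  ]
}}

```text
time: 22.0
tool_pos: [563.0, 194.5, 277.3]
tcp_rot: [0.082, 0.997, 0.007, -0.013]
force: [0.3, 0.3, -0.4]
grip_width: 0.889
```

```bash
python3 st.py 2 563.7 194.9 2.977 251
```

```text
t 22.1 pos [565.5 195.  281.9] yaw 2.978 tilt mrad rad/tan [-10.8  21.3] F [0.4 0.3 0.1] grip 0.892 q [ 0.204  0.521 -0.224  0.837  0.021  0.368] v 0.048
travel cm [ 0.12 -0.09  3.09] turn 0.001
```

Emit:
{"api": "servo_tool", "payload": {
  "commands": [
    {"travel": [0, 0, -6], "turn": 0},
    {"travel": [0, 0, -6], "turn": 0},
    {"travel": [0, 0, -4], "turn": 0},
    {"travel": [5, -3, 0], "turn": 0},
    {"travel": [5, -3, 0], "turn": 0},
    {"travel": [5, -3, 0], "turn": 0},
    {"travel": [0, 0, 0], "turn": 0}
  ]
}}

```text
time: 22.98
tool_pos: [402.2, 126.1, 443.3]
tcp_rot: [0.082, 0.997, 0.008, -0.008]
force: [0.4, 0.8, -0.3]
grip_width: 0.89
```

```bash
python3 st.py 3 563.7 194.9 2.977 251; python3 v.py p3 564.2 197 2.977 50; python3 v.py p3b 564.2 197 2.977 50
```

```text
t 23.12 pos [406.9 127.  444.4] yaw 2.978 tilt mrad rad/tan [-8.1 20. ] F [0.5 0.  0.2] grip 0.888 q [ 0.123  0.071 -0.412  1.096  0.02   0.286] v 0.026
travel cm [-14.63   8.92  19.3 ] turn 0.001
```

View pics/p3.png

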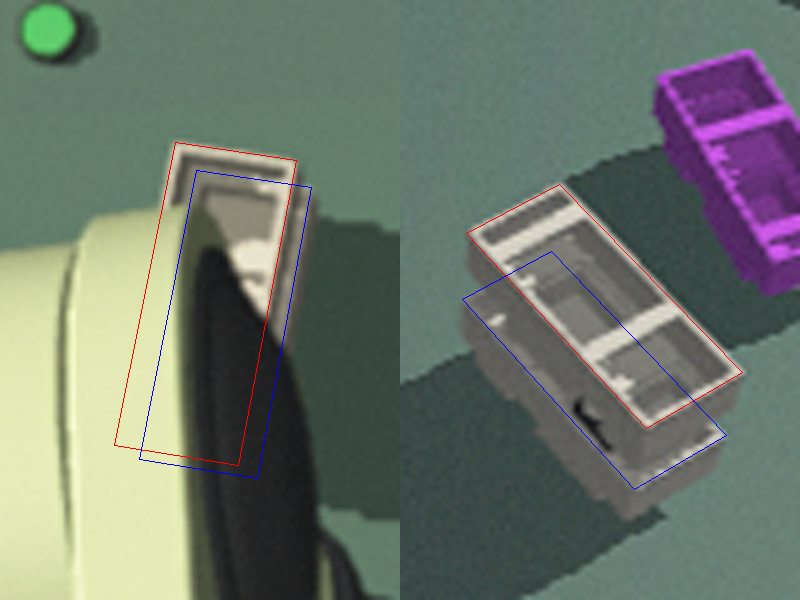

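The tote stands level with its rim on the predicted stacked outline in both views: scene corners (467,233), (742,373), (648,428) and top corners (176,142), (297,160). Its bars are mirrored relative to the fixed one, and the gripper is clear.

```bash
python3 -c "
from rig import ctrl
print(ctrl.job_done(), ctrl.state()['time'])"
```

```text
the job is handed in; nothing more can be done
the job is handed in; nothing more can be done
```

The loose grey tote now stands on the fixed tote's cross bars, turned end for end. I set it down under about 10 N of contact, opened the gripper and moved the arm away before handing in at about 23.5 s on the robot's clock.

- **Position:** in the last pictures the rim lies on the predicted stacked outline to within about 1 mm, at 50 mm above the fixed tote's underside. The scene view shows it level over its whole length. In the top view the arm hid most of it, so only its far end could be checked there.
- **Contact height:** the tote touched down within about 1 mm of the expected height, so it is standing on the bars and not nested. The eyepiece showed no sign of being touched.
- **Other items:** I did not go near the plain bin or the coloured look-alikes, but I took no separate picture of the bin at the end.
- **What went wrong:** on the first traverse joint 6 ran up to its range limit, reading 3.141 rad against a listed 3.14. That tilted the tool by about 4°. I worked most of the tilt out while making the half turn, leaving about 1.5° in the tool at release.
- **Cameras disagree:** the two cameras differ by about 4 mm in x, in the same direction for both totes. I used the average.

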